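# Load the photon counter and hold its shutter open at the rider

### The job

Stand the small capped vial fully down in the round well of the grey photon counter and shut its hinged hood lid completely over it. Only then pull the spring-loaded shutter slide out by its upright black knob until the slide's pointer lines up with the rider on the white scale, and finish while still holding it there, since it springs shut when let go. Never draw the shutter while the lid is open, and leave the rider and the other things on the bench where they are.

Things in the scene. Friction and masses are not known exactly. Their poses are not given: they have to be found in the camera images.
- vial: capped glass sample vial, the only loose vial, upright on the bench to the right of the counter: 59 mm tall, body 28 mm across up to 48 mm, above that a white cap 24 mm across. Origin: centre of its underside; z up its axis. 25 to 50 g
- counter: photon counter, fixed to the bench, grey. Origin at bench level under its middle; x points from its front to its back, y to its left, z up. In its frame: main housing x -12 to 76, y -92 to 51, deck (top) at z 66 mm; lower front ledge x -92 to -12, same y, top at z 34 mm, in front of the housing; dark detector tube on its left flank to y +164, below the deck
- well (a point): centre of the mouth of the well, in the counter's deck at z = 66 mm; axes as the counter's. Round bore 31 mm across, 26 mm deep, chamfered, with a 1.5 mm high collar round it: a seated vial stands with its underside 26 mm below this point and 33 mm of it above the deck
- lid (a joint): angle of the lid, rad: 0 shut, about 1.75 to 2.05 at the start (standing open at the right of the well, leaning outwards), stop at 2.1. It has a friction hinge (about 0.08 N m): stays where it is left, so it must be pushed all the way down
- lid_hinge (a point): middle of the lid's hinge line, which runs along the counter's x axis on the right edge of the deck (48 mm right of the well's centre, at deck height); axes as the counter's
- lid_edge (a point): middle of the outer edge of the lid's roof, farthest from the hinge. The lid is a hollow aluminium hood, 78 mm along the hinge, 80 mm across, 42 mm high, with a small black tab on its free side; shut, this point lies 80 mm to the left of the hinge and 42 mm above it, and the lid turns about the hinge line, upwards and to the counter's right
- shutter: the flat steel shutter slide, 24 mm wide, lying along the counter's x on the front ledge, 22 mm left of the counter's middle line. It is pulled out towards the counter's front (-x of the counter), travel 45 mm; a return spring pulls it in with about 4 N at rest and 10 N at full travel. Axes as the counter's
- shutter_knob (a point): the place to take hold of the slide, inside the head of its upright round black knob: head 22 mm across, from 3 mm below this point to 7 mm above it; waist below it 17 mm across; foot flange 26 mm across, up to 24 mm below this point; the ledge is 34 mm below. With the slide shut the knob's axis is 50 mm in front of the housing's front face
- shutter_pointer (a point): tip of the thin dark pointer blade that the slide carries over the scale; moves with the slide; axes as the counter's
- rider_mark (a point): tip of the thin dark blade of the rider, the small dark clip (12 mm long, 10 mm high) on the rail along the right side of the white scale. It is 14 to 38 mm in front of the pointer at the start, different each time; it is held by friction. The two are lined up when they have the same x in the counter's frame
- lab_timer: white lab timer lying on the bench, 66x62x18 mm, a bystander; origin under its centre
- petri_dish: petri dish with lid, 61 mm across, 15 mm high, a bystander; origin under its centre
- dropper_bottle: brown dropper bottle far from the counter, 33 mm across, 102 mm high, a bystander; origin under its centre
There are look-alikes about, which are no part of the job. What is shaped like the vial but green, orange or pink is not meant.

How it is judged (in metres and radians):
On the way, in this order (a step that is already met when the one before it is completed fails the run):
1. the vial stands fully down in the well and is let go (horizontal distance between vial and well below 0.004 m and z of vial in the frame of well below -0.022 m and angle between vial's own z axis and vertical below 0.12 rad and contact force between the fingers and vial below 0.1 N), for 0.2 s.
2. the lid is completely shut over it (horizontal distance between vial and well below 0.004 m and z of vial in the frame of well below -0.022 m and angle between vial's own z axis and vertical below 0.12 rad and value of joint lid below 0.04 rad), for 0.2 s.
3. the slide is held with its pointer at the rider (value of joint lid below 0.04 rad and x of shutter_pointer in the frame of rider_mark between -0.003 and 0.003 m and contact force between the fingers and shutter above 1 N), for 1 s.
At the end, for the whole second after the job is handed in: The vial stands upright in the well (within 4 mm of its bottom and axis), the lid is shut (under 0.04 rad), and the gripper's fingers still hold the slide with its pointer within 3 mm of the rider, all through the last second (all of step 3 and horizontal distance between vial and well below 0.004 m and z of vial in the frame of well below -0.022 m and angle between vial's own z axis and vertical below 0.12 rad); the arm keeps its last pose, push and grip.
It fails at once if the shutter is drawn more than 8 mm while the lid is open (x of shutter_pointer in the frame of counter below -0.044 m and value of joint lid above 0.08 rad).
It fails at once if the rider is shifted by more than 3 mm (distance of rider_mark from where it was at the start of the episode above 0.003 m).
It fails at once if a bystander (timer, petri dish, dropper bottle) is moved by more than 20 mm (distance of any of lab_timer, petri_dish, dropper_bottle from where it was at the start of the episode above 0.02 m).
It also fails if it takes over 67 s, if anything falls off the work surface, if the arm or the gripper's body presses on something with over 40 N, if the wrist force passes 120 N, or if a joint passes its speed limit or range.

### The arm

A 6-joint arm with a two-finger parallel gripper is mounted at the origin on a cart in front of the work surface, level with it; the furniture and walls round the work are solid. World frame = base frame: x ahead of the robot, y to its left, z up, the work surface at z = 0. Lengths are in m, angles in degrees, forces in N, time in s.
With the tool pointing down it reaches from about 0.4 to 0.825 m from the base axis. Payload 7 kg.
Tool frame: the origin (TCP) lies midway between the tips of the shut fingers; the grasp point (between the pads) lies r.pinch_z behind it (r.pinch_z is the distance from the TCP to the grasp point, in m); z points along the fingers, y is the line along which they close (so a half turn about z gives the same grasp; the last joint's range is limited). The gripper opens to 88 mm and grips with 3 to 60 N. Pads are 19 mm wide; open, the fingers measure 130 mm over their backs; the gripper's body (78 mm by 193 mm) begins 47 mm behind the grasp point.
Start: joints at [-57.233, 20.546, 0.682, 0, -70.136, -16.507], TCP at [0.189, -0.648, 0.227] pointing down, gripper open.
Joint ranges: [-176.03, 176.03], [-82.01, 121.73], [-58.28, 71.71], [-173.87, 95.51], [-174.79, -0.11], [-173.66, 173.66]. Speed limits (degrees/s): [136.94, 136.94, 172.46, 180, 180, 180].

### API

Orientations are given as [roll, pitch, yaw] about the fixed x, y, z axes, in that order (R = Rz(yaw) Ry(pitch) Rx(roll)).
In Python, from plant import r, optics, job gives the robot as it stands.
- The arm moves only by the shell command python3 -m crank 'ROWS' [FORCE]. ROWS is JSON, a list of rows, each an object with "xyz": the shift along the tool's x, y, z in units of 30 mm (1.0 is 30 mm), a list of three; "delta_rot": the turn, a rotation vector about the tool's x, y, z in degrees, a list of three; "claw": the closure, from 0 (fully open) to 1 (shut). A call has 1 to 20 rows; each row is the pose to reach, as a shift and turn from the pose commanded when the call began, along the tool's axes at that moment; what a row does not reach only later rows make up. A row lasts 1/8 s, in which the tool goes at most 62.5 mm and 10.7 degrees, less where a joint would pass 70% of its speed; a pose out of reach is approached as far as the arm can. A call with a gripper value outside its range is refused whole. The fingers move at their own pace and stop on an object; FORCE is the grip in N (left out, the last holds). Time passes only in rows, so rows that repeat a pose let the fingers close. It gives the time, the measured TCP pose, the force, the opening and the grip force at its end, in the units of the state.
- r.get_state(): the state, without advancing time (a new reading comes with each control period).
- optics.capture(name): name is "scene" or "top"; returns a dict with "img" (420x560x3 uint8, blue, green, red), "fovy" (degrees; the focal length in pixels is half the picture's height over the tangent of half this angle, whatever the lens; pixels are square), "cx", "cy" (the principal point, pixels), "dist" ([k1, k2, p1, p2, k3] as OpenCV has them; the pictures are not rectified), "eye" and "rotation" of the camera in the world. Camera axes: x right, y up, looking along -z (the intrinsics and any distortion apply to the point x, -y, -z); pixel columns grow to the right and rows downward; lengths in m; the calibration is good to about 2 mm. A picture is of the moment at which its call begins. There is no depth.
- job.close_job(): hands the job in; it is judged then, once.
The state is a dict: "time_s": time; "joints": joint angles; "qd": joint speeds; "joint_torque": joint torques, N m; "tcp_pos": TCP position; "eef_rot": TCP orientation; "contact_force": force on the tool from outside, world axes, zero at the start; "moment": the same for the moment, N m; "gripper_width": finger opening in m; "gripper_force": force on a finger pad.
Only numpy, scipy, OpenCV 4.12 (cv2) and the standard library are available. Lean on these libraries where they do the work, as an engineer would, in place of code of your own. Each camera call takes 0.05 s, during which the arm holds its last target. There are 200 camera calls.

## Working session

There is one attempt and no reset: what is moved stays moved. The work goes in short steps, Python scripts to look and compute and a shell command to move; the robot and the scene stay as the last step left them, time stands still between calls to the robot, and variables do not carry over. Pictures are saved under pics/ and viewed, at most 10 in all, crops included, and the job is handed in when it is done.

```bash
ls; mkdir -p pics; cat > h.py <<'E'
import numpy as np, cv2
from plant import r, optics, job
def cam(n):
    c=optics.capture(n); h=c["img"].shape[0]; f=h/2/np.tan(np.radians(c["fovy"])/2)
    c["K"]=np.array([[f,0,c["cx"]],[0,f,c["cy"]],[0,0,1.]]); c["D"]=np.array(c["dist"],float)
    c["R"]=np.array(c["rotation"]).reshape(3,3); c["eye"]=np.array(c["eye"]); return c
def ray(c,px):
    u=cv2.undistortPoints(np.array([[px]],float),c["K"],c["D"])[0,0]
    return c["R"]@np.array([u[0],-u[1],-1.])
def onz(c,px,z):
    d=ray(c,px); return c["eye"]+d*(z-c["eye"][2])/d[2]
def proj(c,P):
    p=(np.atleast_2d(P)-c["eye"])@c["R"]; p=p*[1,-1,-1]
    return cv2.projectPoints(p,np.zeros(3),np.zeros(3),c["K"],c["D"])[0][:,0]
def tri(c1,p1,c2,p2):
    d1,d2=ray(c1,p1),ray(c2,p2); A=np.c_[d1,-d2]; s=np.linalg.lstsq(A,c2["eye"]-c1["eye"],rcond=None)[0]
    a=c1["eye"]+s[0]*d1;b=c2["eye"]+s[1]*d2; return (a+b)/2,np.linalg.norm(a-b)
E
python3 - <<'E'
from h import *
for n in("scene","top"):
    c=cam(n); cv2.imwrite(f"pics/{n}0.png",c["img"]); print(n,c["eye"],c["R"].round(3).tolist(),c["K"][0,0],c["D"])
print(r.get_state(), r.pinch_z)
E
```

```text
picsTraceback (most recent call last):
  File "<stdin>", line 3, in <module>
  File "h.py", line 6, in cam
    c["R"]=np.array(c["rotation"]).reshape(3,3); c["eye"]=np.array(c["eye"]); return c
           ~~~~~~~~~~~~~~~~~~~~~~~~~~~~~~~^^^^^
ValueError: cannot reshape array of size 3 into shape (3,3)
```

```bash
sed -i 's/^import numpy as np, cv2/&\nfrom scipy.spatial.transform import Rotation as Ro/; s/np.array(c\["rotation"\]).reshape(3,3)/Ro.from_euler("xyz",c["rotation"],degrees=True).as_matrix()/' h.py
python3 - <<'E'
from h import *
for n in("scene","top"):
    c=cam(n); cv2.imwrite(f"pics/{n}0.png",c["img"]); print(n,c["eye"],c["rotation"],c["R"].round(3).tolist(),c["K"][0,0],c["D"])
print(r.get_state(), r.pinch_z)
E
```

```text
scene [-0.24706743 -0.51526778  0.74626321] [ 54.93860112  -1.00033877 -55.13091833] [[0.572, 0.463, -0.677], [-0.82, 0.34, -0.46], [0.017, 0.818, 0.574]] 450.4586859203165 [-0.11046344  0.          0.          0.          0.        ]
top [0.43167538 0.02448865 1.21837626] [  4.54116138   0.3387001  -90.10401289] [[-0.002, 0.997, -0.079], [-1.0, -0.002, -0.006], [-0.006, 0.079, 0.997]] 450.58956592907964 [0.04944195 0.         0.         0.         0.        ]
{'time_s': 0.15, 'joints': array([-5.72325375e+01,  2.05820717e+01,  6.45064913e-01, -1.41732424e-02,
       -7.01346229e+01, -1.65070825e+01]), 'qd': array([-0.02242634, -0.14496616,  0.06137107,  0.04702131,  0.12875246,
        0.04557176]), 'joint_torque': array([-1.51980807e-04, -5.83275533e+01,  2.93290561e+01,  7.00117037e+00,
        8.80977401e-03, -1.51614727e-04]), 'tcp_pos': array([ 0.18887238, -0.64765337,  0.22583284]), 'eef_rot': array([ 1.79927536e+02, -7.57790857e-03, -1.63744440e+02]), 'contact_force': array([ 0.67340352, -0.18345817,  0.28811475]), 'moment': array([-0.00114059,  0.00809844,  0.00651535]), 'gripper_force': 0.0, 'gripper_width': 0.08785849400542788} 0.0188
```

View pics/scene0.png

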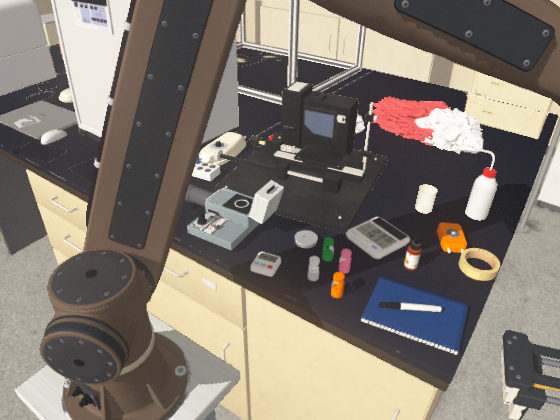

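View pics/top0.png

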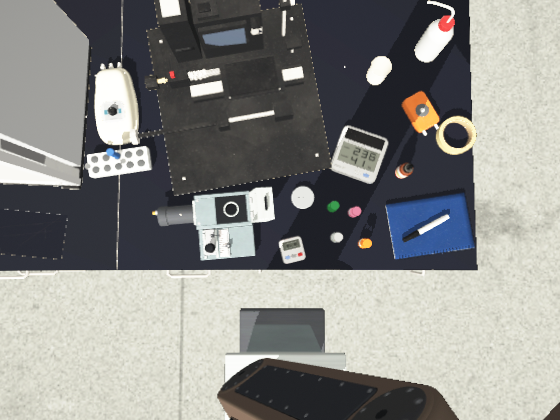

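Scene: candidates are a clear/white vial at (314,268), green at (328,249), pink at (345,261) and orange at (338,285). In the top view they are at (337,238), (334,206), (355,212) and (365,243). I choose the clear one, white-capped. The counter is at about (235,215) in scene and (225,225) in top, with its lid standing open on the right. Next is a close crop.

```bash
python3 - <<'E'
from h import *
t=cv2.imread("pics/top0.png")[180:270,190:390]; s=cv2.imread("pics/scene0.png")[172:292,180:360]
a=cv2.resize(t,None,fx=4,fy=4,interpolation=cv2.INTER_CUBIC)[:,:]      # 800x360 -> 4x
cv2.imwrite("pics/c_top.png",a); cv2.imwrite("pics/c_scene.png",cv2.resize(s,None,fx=4.4,fy=4.4,interpolation=cv2.INTER_CUBIC))
E
```

```text
(no output)
```

View pics/c_top.png

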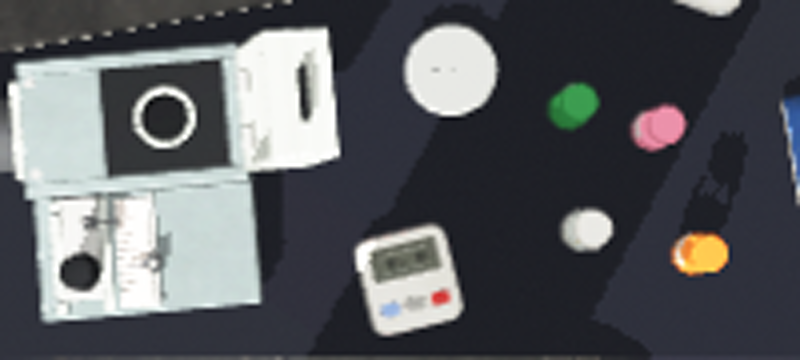

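View pics/c_scene.png

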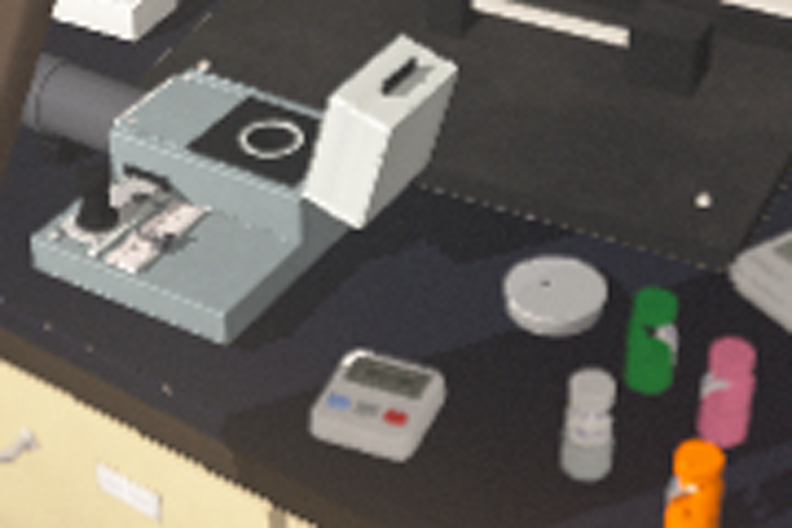

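Top crop: the white cap is at (595,229), so full-image (338.5,237); the well ring is at (164,117), so (231,209); the black knob is at (80,272), so (210,248). Scene crop: the clear vial's base is at (588,470), so (313.5,278.5), and the lid leans outward. The choice of vial is confirmed, so I measure.

```bash
cat > meas.py <<'E'
from h import *
np.set_printoptions(precision=4,suppress=True)
def blob(img,m,seed,r=12):
    m=m.astype(np.uint8); n,l,st,ce=cv2.connectedComponentsWithStats(m)
    d=[np.min(np.hypot(*(np.argwhere(l==i)-[seed[1],seed[0]]).T)) for i in range(1,n)]
    i=1+int(np.argmin(d)); return ce[i],st[i],(l==i).astype(np.uint8)
T=cam("top");S=cam("scene")
tc=lambda p:(np.array(p)+.5)/4-.5+[190,180]
sc=lambda p:(np.array(p)+.5)/4.4-.5+[180,172]
if __name__=="__main__":
    for n,c,w,v in(("top",T,(231,209),(337,237)),("scene",S,(241.5,203.5),(314.5,258))):
        g=cv2.cvtColor(c["img"],cv2.COLOR_BGR2GRAY)
        x,y=int(w[0]),int(w[1]); ys,xs=np.mgrid[:420,:560]
        win=(abs(xs-w[0])<11)&(abs(ys-w[1])<10)
        p=np.argwhere(win&(g>110))[:,::-1].astype(np.float32)
        e=cv2.fitEllipse(cv2.convexHull(p)); print(n,"ring",len(p),e, onz(c,e[0],.0675))
        win=(abs(xs-v[0])<13)&(abs(ys-v[1])<10)
        ce,st,_=blob(g,win&(g>110),v); print(n,"cap",ce,st,onz(c,ce,.055))
    K=[]
    for f,c,p,z in((tc,T,(80,272),.075),(sc,S,(98,195),.073)): K.append(onz(c,f(p),z)); print("knob",K[-1])
    # corners
    for name,xy,z,pt,ps in(("ledgeFR",(-.092,-.092),.034,(261,302),(222,325)),("ledgeFL",(-.092,.051),.034,(44,321),(33,240)),("deckFL",(-.012,.051),.066,(28,190),(113,133)),("deckBL",(.076,.051),.066,(13,64),(192,68))):
        print(name,xy,onz(T,tc(pt),z),onz(S,sc(ps),z))
    b=onz(S,sc((588,470)),.0); print("vial base front(scene)",b,"top cap",onz(T,tc((595,229)),.059), "scene cap top", onz(S,sc((592,382)),.059))
    print("tri ring",tri(T,tc((164,117)),S,sc((271,139))),"tri cap",tri(T,tc((595,229)),S,sc((592,382))))
    print("lid edge",tri(T,tc((330,28)),S,sc((405,37))),tri(T,tc((338,157)),S,sc((388,128))), tri(T,tc((338,157)),S,sc((457,67))))
E
python3 meas.py
```

```text
top ring 99 ((230.59378051757812, 208.7837677001953), (15.428731918334961, 15.890464782714844), 54.603389739990234) [0.5274 0.1403 0.0675]
top cap [336.4078 237.0388] [331 232  12  11 103] [ 0.4549 -0.1313  0.055 ]
scene ring 151 ((239.3919677734375, 204.09942626953125), (21.007835388183594, 38.860511779785156), 95.78006744384766) [0.52   0.1386 0.0675]
scene cap [313.8739 261.7477] [309 256  11  12 111] [ 0.4507 -0.1389  0.055 ]
knob [0.4284 0.1919 0.075 ]
knob [0.4146 0.1767 0.073 ]
ledgeFR (-0.092, -0.092) [0.4084 0.0794 0.034 ] [0.4012 0.0734 0.034 ]
ledgeFL (-0.092, 0.051) [0.3965 0.2211 0.034 ] [0.3956 0.2164 0.034 ]
deckFL (-0.012, 0.051) [0.4807 0.227  0.066 ] [0.4754 0.2216 0.066 ]
deckBL (0.076, 0.051) [0.5617 0.2376 0.066 ] [0.5618 0.232  0.066 ]
vial base front(scene) [ 0.4536 -0.1393  0.    ] top cap [ 0.4552 -0.1358  0.059 ] scene cap top [ 0.457  -0.1355  0.059 ]
tri ring (array([0.5278, 0.1398, 0.0657]), np.float64(0.00158697220143303)) tri cap (array([ 0.4554, -0.136 ,  0.0603]), np.float64(0.0007660485652984405))
lid edge (array([0.563 , 0.0449, 0.1569]), np.float64(0.03022617556758297)) (array([0.4975, 0.0282, 0.1339]), np.float64(0.0008065258368015151)) (array([0.5061, 0.0121, 0.1753]), np.float64(0.03970366179083496))
```

```bash
cat > go.py <<'E'
import sys,json
from h import *
# usage: go.py x y z yaw  (repeat) -> rows from current pose
s=r.get_state(); R0=Ro.from_euler("xyz",s["eef_rot"],degrees=True); p0=s["tcp_pos"]
print("t",s["time_s"],"tcp",p0.round(4),"rot",s["eef_rot"].round(2),"w",round(s["gripper_width"],4),"F",s["contact_force"].round(1))
a=list(map(float,sys.argv[1:]))
for i in range(0,len(a),4):
    R1=Ro.from_euler("xyz",[180,0,a[i+3]],degrees=True)
    print((R0.inv().apply(np.array(a[i:i+3])-p0)/.03).round(3).tolist(),(R0.inv()*R1).as_rotvec(degrees=True).round(2).tolist())
E
python3 go.py .455 -.1357 .13 -85 .455 -.1357 .226 -85
```

```text
t 0.25 tcp [ 0.1889 -0.6478  0.2261] rot [ 1.7996e+02 -1.0000e-02 -1.6374e+02] w 0.0875 F [0.6 0.6 0.2]
[-13.294, 13.902, 3.213] [0.04, 0.02, -78.74]
[-13.294, 13.904, 0.013] [0.04, 0.02, -78.74]
```

```bash
python3 -m crank '[{"xyz":[-13.29,13.9,0],"delta_rot":[0,0,-78.74],"claw":0.42},{"xyz":[-13.29,13.9,0],"delta_rot":[0,0,-78.74],"claw":0.42},{"xyz":[-13.29,13.9,0],"delta_rot":[0,0,-78.74],"claw":0.42},{"xyz":[-13.29,13.9,0],"delta_rot":[0,0,-78.74],"claw":0.42},{"xyz":[-13.29,13.9,0],"delta_rot":[0,0,-78.74],"claw":0.42},{"xyz":[-13.29,13.9,0],"delta_rot":[0,0,-78.74],"claw":0.42},{"xyz":[-13.29,13.9,0],"delta_rot":[0,0,-78.74],"claw":0.42},{"xyz":[-13.29,13.9,0],"delta_rot":[0,0,-78.74],"claw":0.42},{"xyz":[-13.29,13.9,0],"delta_rot":[0,0,-78.74],"claw":0.42},{"xyz":[-13.29,13.9,0],"delta_rot":[0,0,-78.74],"claw":0.42},{"xyz":[-13.29,13.9,2],"delta_rot":[0,0,-78.74],"claw":0.42},{"xyz":[-13.29,13.9,3.2],"delta_rot":[0,0,-78.74],"claw":0.42},{"xyz":[-13.29,13.9,3.2],"delta_rot":[0,0,-78.74],"claw":0.42},{"xyz":[-13.29,13.9,3.2],"delta_rot":[0,0,-78.74],"claw":0.42}]' 20; python3 go.py .455 -.1357 .031 -85 
python3 - <<'E'
from h import *
a=cam("scene")["img"][150:330,220:400]; b=cam("top")["img"][150:330,250:400]
cv2.imwrite("pics/p1.png",cv2.resize(np.hstack([a,b]),None,fx=2.4,fy=2.4))
E
```

```text
time_s: 2.0
tcp_pos: [0.4559, -0.1365, 0.132]
eef_rot: [-179.9, -0.0, -85.0]
contact_force: [1.1, -0.4, 0.9]
gripper_width: 0.0507
gripper_force: 0.0
t 2.0 tcp [ 0.4559 -0.1365  0.132 ] rot [-1.7992e+02 -3.0000e-02 -8.5010e+01] w 0.0507 F [ 1.1 -0.4  0.9]
[-0.031, 0.031, 3.366] [-0.08, -0.03, -0.01]
```

View pics/p1.png

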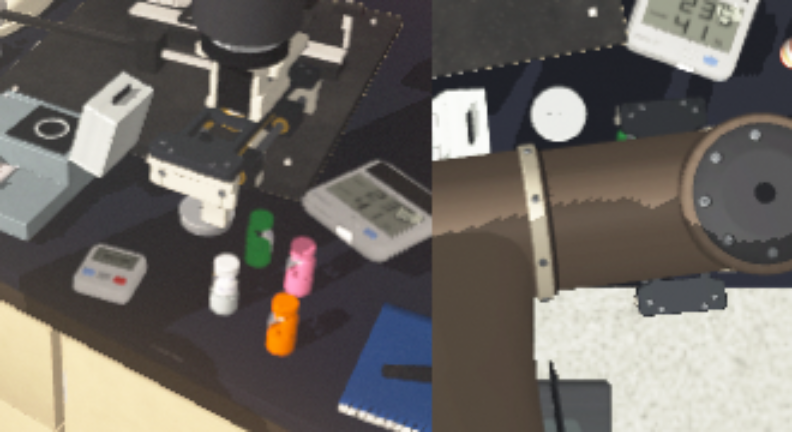

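Scene side: the gripper hovers above the clear vial at crop (225,285), with the fingers above and behind it in the image. Green (260,238), pink (300,267) and orange (282,325) are clear of it. In the top view the arm hides the vial. I descend and grip.

```bash
python3 -m crank '[{"xyz":[0,0,1.2],"delta_rot":[0,0,0],"claw":0.42},{"xyz":[0,0,2.4],"delta_rot":[0,0,0],"claw":0.42},{"xyz":[0,0,3.3],"delta_rot":[0,0,0],"claw":0.42},{"xyz":[0,0,3.33],"delta_rot":[0,0,0],"claw":0.42},{"xyz":[0,0,3.33],"delta_rot":[0,0,0],"claw":0.42},{"xyz":[0,0,3.33],"delta_rot":[0,0,0],"claw":0.9},{"xyz":[0,0,3.33],"delta_rot":[0,0,0],"claw":0.9},{"xyz":[0,0,3.33],"delta_rot":[0,0,0],"claw":0.9},{"xyz":[0,0,3.33],"delta_rot":[0,0,0],"claw":0.9},{"xyz":[0,0,3.33],"delta_rot":[0,0,0],"claw":0.9}]' 20; python3 go.py .455 -.1357 .031 -85 
```

```text
time_s: 3.35
tcp_pos: [0.4554, -0.136, 0.031]
eef_rot: [-180.0, -0.0, -85.0]
contact_force: [-1.4, 0.6, 5.5]
gripper_width: 0.0259
gripper_force: 20.0
t 3.35 tcp [ 0.4554 -0.136   0.031 ] rot [-1.7996e+02 -1.0000e-02 -8.4980e+01] w 0.0259 F [-1.4  0.6  5.5]
[-0.012, 0.013, 0.001] [-0.04, -0.01, 0.02]
```

```bash
python3 go.py .455 -.1357 .23 -85 .5278 .1398 .23 -85  .5278 .1398 .128 -85
```

```text
t 3.35 tcp [ 0.4554 -0.136   0.031 ] rot [-1.7996e+02 -1.0000e-02 -8.4980e+01] w 0.0259 F [-1.4  0.6  5.5]
[-0.011, 0.008, -6.633] [-0.04, -0.01, 0.02]
[-8.947, -3.212, -6.632] [-0.04, -0.01, 0.02]
[-8.948, -3.21, -3.232] [-0.04, -0.01, 0.02]
```

```bash
python3 -m crank '[{"xyz":[0,0,-0.5],"delta_rot":[0,0,0],"claw":0.9},{"xyz":[0,0,-1.8],"delta_rot":[0,0,0],"claw":0.9},{"xyz":[0,0,-3.4],"delta_rot":[0,0,0],"claw":0.9},{"xyz":[0,0,-5],"delta_rot":[0,0,0],"claw":0.9},{"xyz":[0,0,-6.3],"delta_rot":[0,0,0],"claw":0.9},{"xyz":[-0.6,-0.2,-6.6],"delta_rot":[0,0,0],"claw":0.9},{"xyz":[-1.8,-0.65,-6.6],"delta_rot":[0,0,0],"claw":0.9},{"xyz":[-3.2,-1.15,-6.6],"delta_rot":[0,0,0],"claw":0.9},{"xyz":[-4.6,-1.65,-6.6],"delta_rot":[0,0,0],"claw":0.9},{"xyz":[-6,-2.15,-6.6],"delta_rot":[0,0,0],"claw":0.9},{"xyz":[-7.4,-2.65,-6.6],"delta_rot":[0,0,0],"claw":0.9},{"xyz":[-8.5,-3.05,-6.6],"delta_rot":[0,0,0],"claw":0.9},{"xyz":[-8.95,-3.21,-6.5],"delta_rot":[0,0,0],"claw":0.9},{"xyz":[-8.95,-3.21,-5.5],"delta_rot":[0,0,0],"claw":0.9},{"xyz":[-8.95,-3.21,-4.3],"delta_rot":[0,0,0],"claw":0.9},{"xyz":[-8.95,-3.21,-3.4],"delta_rot":[0,0,0],"claw":0.9},{"xyz":[-8.95,-3.21,-3.2],"delta_rot":[0,0,0],"claw":0.9},{"xyz":[-8.95,-3.21,-3.2],"delta_rot":[0,0,0],"claw":0.9},{"xyz":[-8.95,-3.21,-3.2],"delta_rot":[0,0,0],"claw":0.9}]' 20; python3 go.py
python3 - <<'E'
from h import *
a=cam("scene")["img"][110:260,170:320]; b=cam("top")["img"][150:300,180:330]
cv2.imwrite("pics/p2.png",cv2.resize(np.hstack([cv2.resize(a,None,fx=3.4,fy=3.4,interpolation=2),cv2.resize(b,(280,510))]),None,fx=1,fy=1))
E
```

```text
time_s: 5.72
tcp_pos: [0.5282, 0.1401, 0.1279]
eef_rot: [-179.9, 0.0, -85.0]
contact_force: [-0.3, -0.1, 1.0]
gripper_width: 0.0259
gripper_force: 20.0
t 5.725 tcp [0.5282 0.1401 0.1279] rot [-1.799e+02  4.000e-02 -8.500e+01] w 0.0259 F [-0.3 -0.1  1. ]
```

View pics/p2.png

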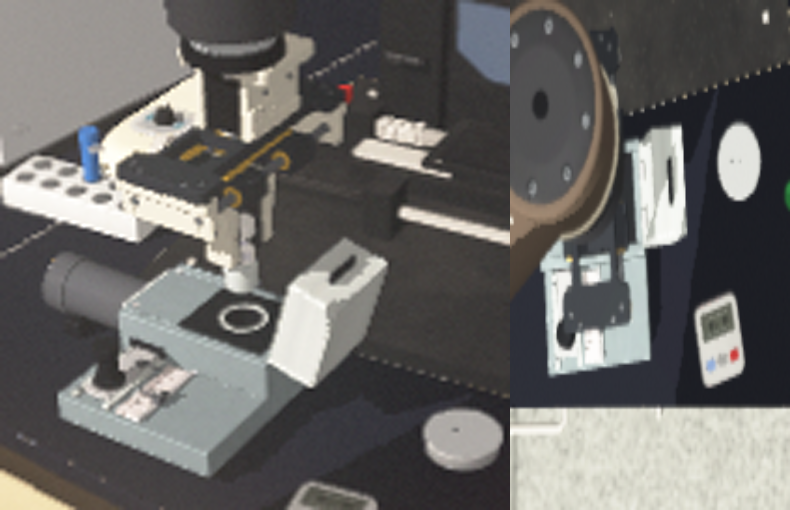

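Scene view: the vial hangs below the fingers with its bottom at crop (242,291), directly above the ring at (245,319). The knob is at (108,372). The top view is hidden by the arm. Next I check the vial–ring alignment numerically.

```bash
python3 - <<'E'
from h import *
np.set_printoptions(precision=2,suppress=True)
c=cam("scene"); tcp=np.array([.5282,.1401,.1279])
P=np.array([[.5278,.1398,.0675],[.5282,.1401,.097],[.5282,.1401,.097+.03],[.5382,.1401,.097],[.5282,.1501,.097],tcp])
print(proj(c,P), "ring obs",np.array([245,319])/3.4+[170,110])
g=cv2.cvtColor(c["img"],cv2.COLOR_BGR2GRAY)
print(g[183:214,230:256])
E
```

```text
[[240.89 202.65]
 [240.54 193.35]
 [240.17 183.74]
 [242.89 191.73]
 [237.63 192.16]
 [240.16 183.45]] ring obs [242.06 203.82]
[[128 228 171 168 159 169 157 158 149 145 139 183 180 178 157  71  70  66
   67  72  71  69  71  71  72  73]
 [127 235 238 232 190 231 173 166 150 143 134 169 169 167 158  69  68  69
   69  68  70  73  75  72  71  72]
 [131 241 240 240 240 239 238 227 149 143 126 139 158 164 160  73  68  70
   70  69  69  69  72  71  73  72]
 [125 234 239 240 241 240 241 231 156 142 126 149 168 166 162  99  69  71
   68  70  70  72  72  70  72  71]
 [ 68  90 156 218 234 240 242 237 197 139 115 152 176 171 150 128  68  70
   68  69  70  71  70  72  73  68]
 [ 69  69  69  68  90 179 244 226 164 143 152 148 142 142 144 129  69  71
   69  73  70  71  71  70  71  69]
 [ 91  95  78  66  68 140 233 166 168 160 155 148 147 148 148 129  69  68
   72  71  70  72  70  67  69  64]
 [176 184 125  87  91 153 248 237 234 227 209 156 148 146 142 125  68  69
   74  72  71  69  69  69  70  68]
 [178 171 162 170 175 147 213 237 232 225 213 191 152 147 143 126  67  68
   68  69  70  72  69  69 
[... 1707 characters left out ...]
57  55  54
   58  56  77 161 234 235 235 233]
 [ 92  72  60  59  57  58  55  56  60  58  58  58  57  57  57  58  56  57
   54  55 115 214 234 235 234 232]
 [177 124  94  86  69  58  60  55  59  58  57  59  58  57  57  57  57  55
   56  57 140 233 235 236 234 231]
 [165 163 164 164 120  93  83  65  58  56  59  56  59  58  58  58  55  53
   59  78 161 233 236 235 233 231]
 [186 189 177 167 167 165 159 111  84  70  61  59  59  57  56  58  55  56
   57 114 211 235 235 233 231 230]
 [170 170 172 187 189 177 165 163 151 126  99  82  70  62  57  54  56  58
   78 146 225 234 234 233 233 230]
 [167 171 170 169 166 173 186 184 167 163 161 147 120  94  88  69  61  83
  135 200 233 234 233 233 232 231]]
```

```bash
python3 -m crank '[{"xyz":[0.03,0.04,0.3],"delta_rot":[0,0,0],"claw":0.9},{"xyz":[0.03,0.04,0.6],"delta_rot":[0,0,0],"claw":0.9},{"xyz":[0.03,0.04,0.85],"delta_rot":[0,0,0],"claw":0.9},{"xyz":[0.03,0.04,0.95],"delta_rot":[0,0,0],"claw":0.9},{"xyz":[0.03,0.04,1.05],"delta_rot":[0,0,0],"claw":0.9},{"xyz":[0.03,0.04,1.13],"delta_rot":[0,0,0],"claw":0.9},{"xyz":[0.03,0.04,1.17],"delta_rot":[0,0,0],"claw":0.9},{"xyz":[0.03,0.04,1.17],"delta_rot":[0,0,0],"claw":0.9}]' 20; python3 go.py .527 .139 .073 -85
```

```text
time_s: 6.88
tcp_pos: [0.5264, 0.1388, 0.0916]
eef_rot: [-180.0, 0.0, -85.0]
contact_force: [-0.9, 0.1, -0.5]
gripper_width: 0.0258
gripper_force: 20.0
t 6.875 tcp [0.5264 0.1388 0.0916] rot [-180.    0.  -85.] w 0.0258 F [-0.9  0.1 -0.5]
[-0.004, -0.02, 0.62] [-0.0, 0.0, -0.0]
```

```bash
python3 -m crank '[{"xyz":[0,0,0.12],"delta_rot":[0,0,0],"claw":0.9},{"xyz":[0,0,0.24],"delta_rot":[0,0,0],"claw":0.9},{"xyz":[0,0,0.36],"delta_rot":[0,0,0],"claw":0.9},{"xyz":[0,0,0.48],"delta_rot":[0,0,0],"claw":0.9},{"xyz":[0,0,0.58],"delta_rot":[0,0,0],"claw":0.9},{"xyz":[0,0,0.63],"delta_rot":[0,0,0],"claw":0.9},{"xyz":[0,0,0.63],"delta_rot":[0,0,0],"claw":0.9}]' 20; python3 go.py .527 .139 .071 -85
python3 - <<'E'
from h import *
a=cam("scene")["img"][130:260,180:300]
cv2.imwrite("pics/p3.png",cv2.resize(a,None,fx=4.5,fy=4.5,interpolation=2))
E
```

```text
time_s: 7.75
tcp_pos: [0.5263, 0.1388, 0.0725]
eef_rot: [180.0, -0.0, -85.0]
contact_force: [-0.2, -0.3, 0.1]
gripper_width: 0.0261
gripper_force: 20.0
t 7.75 tcp [0.5263 0.1388 0.0725] rot [ 1.7999e+02 -1.0000e-02 -8.5000e+01] w 0.0261 F [-0.2 -0.3  0.1]
[-0.004, -0.023, 0.051] [0.01, -0.01, -0.0]
```

View pics/p3.png

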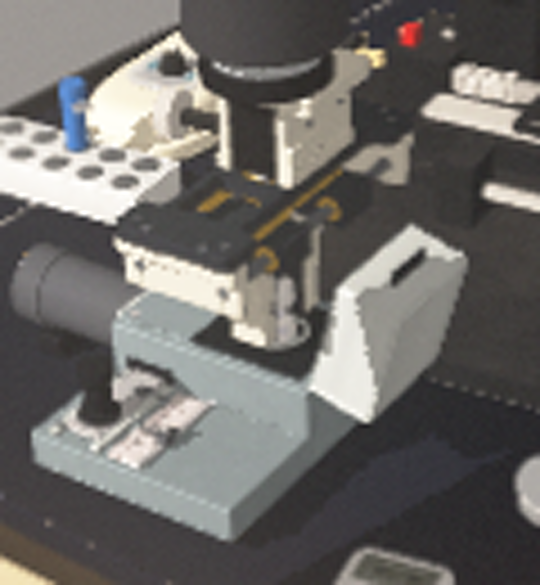

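The vial sits in the well at crop (290,325) between the fingers with no side force. I lower the last 1.5 mm, release it and rise.

```bash
python3 -m crank '[{"xyz":[0,0,0.05],"delta_rot":[0,0,0],"claw":0.9},{"xyz":[0,0,0.05],"delta_rot":[0,0,0],"claw":0.42},{"xyz":[0,0,0.05],"delta_rot":[0,0,0],"claw":0.42},{"xyz":[0,0,0.05],"delta_rot":[0,0,0],"claw":0.42},{"xyz":[0,0,0.05],"delta_rot":[0,0,0],"claw":0.42},{"xyz":[0,0,-0.8],"delta_rot":[0,0,0],"claw":0.42},{"xyz":[0,0,-2.2],"delta_rot":[0,0,0],"claw":0.42},{"xyz":[0,0,-3.8],"delta_rot":[0,0,0],"claw":0.42},{"xyz":[0,0,-5.3],"delta_rot":[0,0,0],"claw":0.42},{"xyz":[0,0,-5.9],"delta_rot":[0,0,0],"claw":1},{"xyz":[0,0,-5.9],"delta_rot":[0,0,0],"claw":1}]' 20
python3 - <<'E'
from h import *
np.set_printoptions(precision=1,suppress=True)
c=cam("scene"); a=c["img"][160:260,180:300]
# predicted cap top / well points for a seated vial at either well estimate
for w in((.527,.139),(.5278,.1398)): print(proj(c,[[*w,.099],[*w,.088],[*w,.0675]]))
cv2.imwrite("pics/p4.png",cv2.resize(a,None,fx=5.5,fy=5.5,interpolation=2))
E
```

```text
time_s: 9.18
tcp_pos: [0.527, 0.1392, 0.2513]
eef_rot: [-179.8, 0.1, -85.0]
contact_force: [0.4, -0.3, -0.2]
gripper_width: 0.0361
gripper_force: 0.0
[[240.5 193. ]
 [240.7 196.5]
 [240.9 202.9]]
[[240.5 192.8]
 [240.6 196.3]
 [240.9 202.7]]
```

View pics/p4.png

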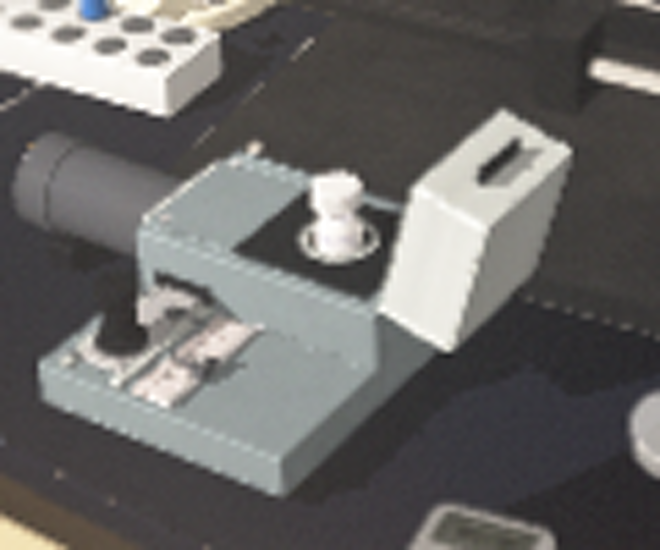

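The vial stands upright in the well with its cap top at full-image (241.1,192.9), and a seated vial should show at (240.5,193.0), so it is fully down. From the triangulated corner the lid is at about 104°. Next: go over to the right of the lid and lower.

```bash
python3 -m crank '[{"xyz":[1,0,0],"delta_rot":[0,0,0],"claw":1},{"xyz":[2.4,0,0],"delta_rot":[0,0,0],"claw":1},{"xyz":[3.9,0,0],"delta_rot":[0,0,0],"claw":1},{"xyz":[4.93,0,0],"delta_rot":[0,0,0],"claw":1},{"xyz":[4.93,0,0.8],"delta_rot":[0,0,0],"claw":1},{"xyz":[4.93,0,2.2],"delta_rot":[0,0,0],"claw":1},{"xyz":[4.93,0,3.6],"delta_rot":[0,0,0],"claw":1},{"xyz":[4.93,0,4.5],"delta_rot":[0,0,0],"claw":1},{"xyz":[4.93,0,4.5],"delta_rot":[0,0,0],"claw":1},{"xyz":[4.93,0,4.5],"delta_rot":[0,0,0],"claw":1}]' 20; python3 - <<'E'
from h import *
s=r.get_state(); H=np.array([.5316,.0917,.066]); yc=np.array([-.087,.996,0]); xc=np.array([.996,.087,0])
d=s["tcp_pos"]-H; print("xc,yc,z rel hinge mm",d@xc*1e3,d@yc*1e3,d[2]*1e3,s["gripper_width"],s["contact_force"])
E
```

```text
time_s: 10.48
tcp_pos: [0.5396, -0.0085, 0.1151]
eef_rot: [-180.0, -0.0, -85.0]
contact_force: [0.3, 1.3, -0.4]
gripper_width: 0.0003
gripper_force: 0.0
xc,yc,z rel hinge mm -0.7045949153931369 -100.49459266567892 49.09031450379293 0.0003001719165109479 [ 0.2729089   1.2622394  -0.35134164]
```

```bash
python3 -m crank '[{"xyz":[-0.6,0,-0.15],"delta_rot":[0,0,0],"claw":1},{"xyz":[-1.09,0,-0.26],"delta_rot":[0,0,0],"claw":1},{"xyz":[-1.46,0,-0.56],"delta_rot":[0,0,0],"claw":1},{"xyz":[-1.87,0,-0.8],"delta_rot":[0,0,0],"claw":1},{"xyz":[-2.31,0,-0.96],"delta_rot":[0,0,0],"claw":1},{"xyz":[-2.78,0,-1.04],"delta_rot":[0,0,0],"claw":1},{"xyz":[-3.25,0,-1.04],"delta_rot":[0,0,0],"claw":1},{"xyz":[-3.72,0,-0.96],"delta_rot":[0,0,0],"claw":1},{"xyz":[-4.17,0,-0.8],"delta_rot":[0,0,0],"claw":1},{"xyz":[-4.58,0,-0.56],"delta_rot":[0,0,0],"claw":1},{"xyz":[-4.94,0,-0.26],"delta_rot":[0,0,0],"claw":1},{"xyz":[-5.15,0,0],"delta_rot":[0,0,0],"claw":1},{"xyz":[-5.27,0,0.15],"delta_rot":[0,0,0],"claw":1},{"xyz":[-5.33,0,0.25],"delta_rot":[0,0,0],"claw":1},{"xyz":[-5.33,0,0.32],"delta_rot":[0,0,0],"claw":1},{"xyz":[-5.33,0,0.32],"delta_rot":[0,0,0],"claw":1},{"xyz":[-5.33,0,0.32],"delta_rot":[0,0,0],"claw":1}]'
```

```text
time_s: 12.6
tcp_pos: [0.5254, 0.1499, 0.1079]
eef_rot: [-179.9, -0.0, -85.0]
contact_force: [-10.4, -2.9, 27.3]
gripper_width: 0.0003
gripper_force: 13.6
```

```bash
python3 -m crank '[{"xyz":[0,0,-1],"delta_rot":[0,0,0],"claw":1},{"xyz":[0,0,-2.5],"delta_rot":[0,0,0],"claw":1},{"xyz":[1.5,0,-3.5],"delta_rot":[0,0,0],"claw":0.57},{"xyz":[3.4,0,-3.5],"delta_rot":[0,0,0],"claw":0.57},{"xyz":[5.4,0,-3.5],"delta_rot":[0,0,0],"claw":0.57},{"xyz":[7.3,0,-3.5],"delta_rot":[0,0,0],"claw":0.57},{"xyz":[8,0,-3.5],"delta_rot":[0,0,0],"claw":0.57},{"xyz":[8,0,-3.5],"delta_rot":[0,0,0],"claw":0.57}]'
python3 - <<'E'
from h import *
t=cam("top")["img"]; s=cam("scene")["img"]
cv2.imwrite("pics/top5.png",t);cv2.imwrite("pics/scene5.png",s)
a=cv2.resize(s[165:265,180:280],(400,400),interpolation=2)   # 4x
b=cv2.resize(t[215:265,190:240],(400,400),interpolation=2)   # 8x
cv2.imwrite("pics/p5.png",np.hstack([a,b]))
E
```

```text
time_s: 13.6
tcp_pos: [0.5458, -0.0901, 0.2097]
eef_rot: [180.0, -0.0, -85.2]
contact_force: [-0.8, 1.6, -0.1]
gripper_width: 0.0378
gripper_force: 0.0
```

View pics/p5.png

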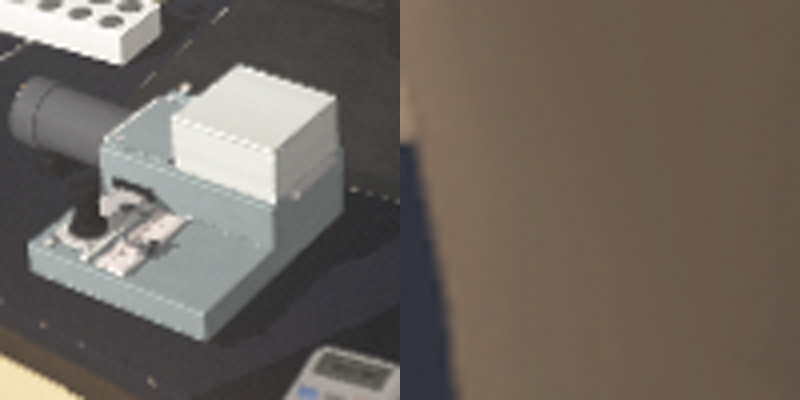

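Lid is fully shut: a closed hood at crop (255,130). The arm hides the scale from above, but nothing there has moved, so I use the first top picture for pointer and rider.

```bash
python3 - <<'E'
import cv2,numpy as np
t=cv2.imread("pics/top0.png"); s=cv2.imread("pics/scene5.png")
def big(im,x0,y0,w,h,k):
    a=cv2.resize(im[y0:y0+h,x0:x0+w],None,fx=k,fy=k,interpolation=cv2.INTER_CUBIC)
    for i in range(0,w,5): cv2.putText(a,str(x0+i),(i*k,9),0,.32,(0,0,255),1); cv2.line(a,(i*k+k//2,10),(i*k+k//2,16),(0,0,255),1)
    for i in range(2,h,5): cv2.putText(a,str(y0+i),(0,i*k+k//2+3),0,.32,(0,0,255),1)
    return a
A=big(t,202,224,33,40,12); B=big(s,197,205,33,40,12)
cv2.imwrite("pics/p6.png",np.hstack([A,B]))
from h import *
np.set_printoptions(precision=4,suppress=True)
T=cam("top");S=cam("scene")
# counter frame from well & yaw 5
yaw=np.radians(5); xc=np.array([np.cos(yaw),np.sin(yaw)]); yc=np.array([-xc[1],xc[0]])
O=np.array([.5272,.1393])-.0318*xc+.0426*yc; print("O",O)
for x,y,z in((-.036,0,.04),(-.06,0,.04),(-.036,-.012,.04),(-.06,-.012,.04),(-.062,.022,.075)):
    P=[*(O+x*xc+y*yc),z]; print((x,y,z),proj(T,P),proj(S,P),P)
E
```

```text
O [0.4918 0.179 ]
(-0.036, 0, 0.04) [[217.8802 236.9629]] [[213.7739 218.8424]] [np.float64(0.4559451648283294), np.float64(0.17582873478041713), 0.04]
(-0.06, 0, 0.04) [[218.6031 246.1523]] [[208.3011 223.4103]] [np.float64(0.43203649207412753), np.float64(0.17373699695447334), 0.04]
(-0.036, -0.012, 0.04) [[222.4651 236.5496]] [[217.4053 220.2175]] [np.float64(0.45699103374130134), np.float64(0.1638743984033162), 0.04]
(-0.06, -0.012, 0.04) [[223.196 245.737]] [[211.959  224.8247]] [np.float64(0.43308236098709946), np.float64(0.1617826605773724), 0.04]
(-0.062, 0.022, 0.075) [[208.225  247.7304]] [[200.0939 210.3877]] [np.float64(0.42812667633749557), np.float64(0.19547896882699642), 0.075]
```

View pics/p6.png

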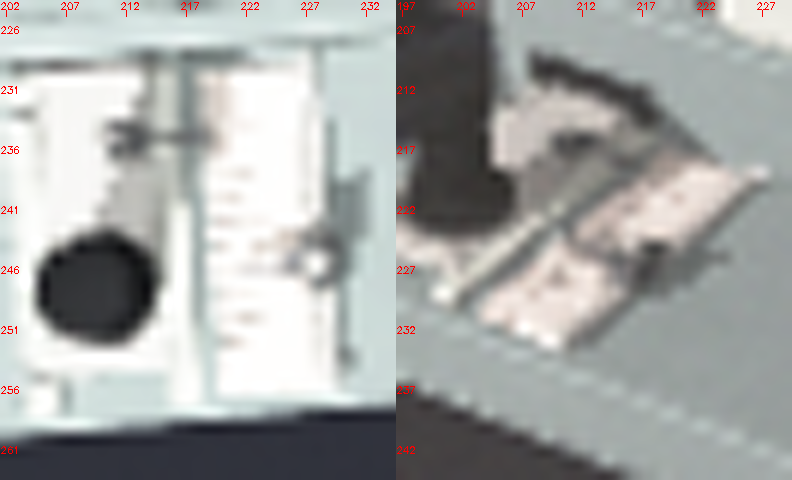

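Top panel: the pointer's post is at (212,235) with its thin blade along row ~235 to about (219,235). The rider is at (228,245.5) with a thin blade pointing left along row ~245.5. Scene panel: the rider is at (218,225) with its blade running to about (211,224). Next I measure the blade rows.

```bash
python3 - <<'E'
from meas import *
np.set_printoptions(precision=4,suppress=True,linewidth=200)
t=cv2.cvtColor(cv2.imread("pics/top0.png"),6)
print("cols",list(range(210,232)))
for y in range(230,252): print(y,t[y,210:232])
yaw=np.radians(5); xc=np.array([np.cos(yaw),np.sin(yaw)]); yc=np.array([-xc[1],xc[0]]); O=np.array([.4918,.179])
for n,p in(("pointer",(217.5,235)),("rider",(224,245.5))):
  for z in(.04,.046):
    P=onz(T,p,z); d=P[:2]-O; print(n,z,P,"counter",d@xc*1e3,d@yc*1e3,"scene px",proj(S,P))
s=cv2.cvtColor(cv2.imread("pics/scene5.png"),6)
print("scene cols",list(range(205,228)))
for y in range(210,232): print(y,s[y,205:228])
E
```

```text
cols [210, 211, 212, 213, 214, 215, 216, 217, 218, 219, 220, 221, 222, 223, 224, 225, 226, 227, 228, 229, 230, 231]
230 [246 247 247 232 161 203 189 139 183 224 214 249 255 254 254 252 248 242 194 211 212 212]
231 [247 247 247 229 165 204 191 139 163 202 215 242 254 254 254 253 253 251 202 213 214 214]
232 [247 247 237 168 158 202 187 137 163 204 214 241 254 254 254 254 254 238 227 212 212 213]
233 [245 243 233 171 175 206 187 131 165 205 217 241 253 253 254 254 254 234 230 207 212 213]
234 [208 132 111 110 151 198 183 131 143 177 227 242 245 250 254 254 254 234 241 170 214 212]
235 [211 179 118  85 116 145 123 110 121 150 209 249 254 254 254 254 250 236 245 170 214 214]
236 [229 118 109  99 156 208 184 141 155 181 218 250 254 254 254 254 250 232 241 168 214 214]
237 [236 181 158 155 164 189 186 147 169 227 249 253 253 254 254 254 250 233 242 168 214 212]
238 [246 233 189 190 187 187 188 152 188 240 245 239 231 250 254 254 251 234 232 158 207 188]
239 [235 186 189 189 184 181 191 163 188 247 253 253 254 254 254 254 252 238 233 135 139 139]
240 [232 187 188 190 180 170 198 175 174 231
[... 3119 characters left out ...]
9 157 156 158]
225 [215 211 132 122 172 203 153 143 139 158 153 196 123  78 110 155 118 115 149 152 158 156 157]
226 [196 135 112 149 220 222 196 166 147 124 104 121 103  78 103 111 105 108 119 126 159 154 154]
227 [128 117 147 198 223 183 224 228 223 167 122 114  73  79 102 107 107 125 159 157 156 159 158]
228 [131 172 200 221 197 169 201 228 225 171 144 109  79  93 106 118 122 156 159 157 158 156 156]
229 [208 228 228 201 228 228 228 231 223 193 178 117 105 117 122 154 154 154 155 156 156 156 155]
230 [232 226 231 228 228 228 225 237 200 169 123 119 156 158 155 155 154 154 155 156 157 159 155]
231 [227 207 238 233 228 224 214 190 157 119 124 156 158 156 156 155 157 154 153 154 156 155 155]
```

```bash
python3 go.py .4285 .1945 .21 -85 .4285 .1945 .0525 -85
```

```text
t 13.9 tcp [ 0.5463 -0.0874  0.2101] rot [-179.99    0.    -84.93] w 0.0374 F [ 0.1  0.9 -0.4]
[-9.708, 3.079, 0.004] [-0.01, 0.0, 0.07]
[-9.708, 3.08, 5.254] [-0.01, 0.0, 0.07]
```

```bash
python3 -m crank '[{"xyz":[-1,0.32,0],"delta_rot":[0,0,0],"claw":0.61},{"xyz":[-2.6,0.83,0],"delta_rot":[0,0,0],"claw":0.61},{"xyz":[-4.4,1.4,0],"delta_rot":[0,0,0],"claw":0.61},{"xyz":[-6.2,1.97,0],"delta_rot":[0,0,0],"claw":0.61},{"xyz":[-8,2.54,0],"delta_rot":[0,0,0],"claw":0.61},{"xyz":[-9.3,2.95,0],"delta_rot":[0,0,0],"claw":0.61},{"xyz":[-9.71,3.08,0.4],"delta_rot":[0,0,0],"claw":0.61},{"xyz":[-9.71,3.08,1.5],"delta_rot":[0,0,0],"claw":0.61},{"xyz":[-9.71,3.08,2.7],"delta_rot":[0,0,0],"claw":0.61},{"xyz":[-9.71,3.08,3.6],"delta_rot":[0,0,0],"claw":0.61},{"xyz":[-9.71,3.08,3.9],"delta_rot":[0,0,0],"claw":0.61},{"xyz":[-9.71,3.08,3.9],"delta_rot":[0,0,0],"claw":0.61},{"xyz":[-9.71,3.08,3.9],"delta_rot":[0,0,0],"claw":0.61}]' 30; python3 - <<'E'
from h import *
np.set_printoptions(precision=4,suppress=True,linewidth=220)
c=cam("scene"); tcp=r.get_state()["tcp_pos"]; print(tcp,proj(c,[tcp,[tcp[0],tcp[1],.075]]))
g=cv2.cvtColor(c["img"],6); print(list(range(185,218)))
for y in range(186,220,2): print(y,g[y,185:218])
E
```

```text
time_s: 15.52
tcp_pos: [0.4294, 0.1943, 0.0941]
eef_rot: [-179.9, 0.1, -85.0]
contact_force: [-0.2, -0.2, -0.2]
gripper_width: 0.0342
gripper_force: 0.0
[0.4294 0.1944 0.0941] [[200.1291 204.2415]
 [200.7448 210.3099]]
[185, 186, 187, 188, 189, 190, 191, 192, 193, 194, 195, 196, 197, 198, 199, 200, 201, 202, 203, 204, 205, 206, 207, 208, 209, 210, 211, 212, 213, 214, 215, 216, 217]
186 [ 73  71  68  73  68  57  95  85  58  57  57  58  59  58  64  60  54  55  56  55  74 127 155 147 147 146 123  61  62  61  80  65  66]
188 [ 71  67  57  57  55  56  79 113 106  79  61  59  55  56  55  56  58  55  57  56  57  55 102 149 149 145 101  63  66  67  65  64  66]
190 [ 58  55  59  75  59  56  93  85  82  99 121  67  58  57  55  56  59  54  55  54  54  55  78 151 147 144  63  65  65  67  68  82 119]
192 [ 59 114 143 113  83  80  82  79  82  98 118  77  58  55  56  59  56  54  55  55  56  55  60 153 148 147 114  75  80 112 183 177 160]
194 [175 149 149 150  97  83 112 147 129  89  84  65  59  72 120 120  72  55  53  52  53  57  62 163 150 147 135 171 214 166 161 162 160]
196 [188 157 151 148 137 
[... 930 characters left out ...]
5 173 173]
210 [ 63  62  64  63  63  62  60  79 146 225 238 148  95  62  57  55  56  56  51  52 115 173 173  81  58  59  86 139 163 163 167 173 173]
212 [ 61  61  61  60  63  61  63  62  63  63  63  61  61  55  60  57  52  51  50  53 103 146 177 181 138 162 111  98  81  64  60  79  89]
214 [ 64  63  62  63  62  61  64  62  63  63  61  62  65  57  60  59  55  53  54  61 177 204 186 194 196 194 193 195 197 193 149  93  54]
216 [ 63  64  64  62  63  62  61  62  63  64  61  62  65  70  57  53  54  50  48  59 200 196 196 195 165 102  93  73  90 127 128 138 138]
218 [ 62  62  65  62  61  65  64  63  62  64  73 118 162 106  60  58  55  54  49  60 181 186 184 127 129 126 107 118 136 123  95  93 103]
```

```bash
python3 -m crank '[{"xyz":[0,0,0.3],"delta_rot":[0,0,0],"claw":0.61},{"xyz":[0,0,0.6],"delta_rot":[0,0,0],"claw":0.61},{"xyz":[0,0,0.9],"delta_rot":[0,0,0],"claw":0.61},{"xyz":[0,0,1.2],"delta_rot":[0,0,0],"claw":0.61},{"xyz":[0,0,1.36],"delta_rot":[0,0,0],"claw":0.61},{"xyz":[0,0,1.36],"delta_rot":[0,0,0],"claw":0.61},{"xyz":[0,0,1.36],"delta_rot":[0,0,0],"claw":0.61}]' 30; python3 go.py
```

```text
time_s: 16.45
tcp_pos: [0.4289, 0.1939, 0.0524]
eef_rot: [-180.0, 0.0, -85.0]
contact_force: [-0.8, 0.7, -0.3]
gripper_width: 0.0343
gripper_force: 0.0
t 16.45 tcp [0.4289 0.1939 0.0524] rot [-179.99    0.    -84.99] w 0.0343 F [-0.8  0.7 -0.3]
```

```bash
python3 -m crank '[{"xyz":[0,0,0],"delta_rot":[0,0,0],"claw":0.95},{"xyz":[0,0,0],"delta_rot":[0,0,0],"claw":0.95},{"xyz":[0,0,0],"delta_rot":[0,0,0],"claw":0.95},{"xyz":[0,0,0],"delta_rot":[0,0,0],"claw":0.95},{"xyz":[0,0,0],"delta_rot":[0,0,0],"claw":0.95},{"xyz":[0,0,0],"delta_rot":[0,0,0],"claw":0.95}]' 30; python3 - <<'E'
from h import *
c=cam("scene"); cv2.imwrite("pics/grip.png",c["img"]); print(r.get_state()["contact_force"])
g=cv2.cvtColor(c["img"],6); print(list(range(205,228)))
for y in range(210,232): print(y,g[y,205:228])
E
```

```text
time_s: 17.2
tcp_pos: [0.429, 0.194, 0.0524]
eef_rot: [-180.0, 0.0, -85.0]
contact_force: [-0.3, 1.1, 4.4]
gripper_width: 0.0201
gripper_force: 30.0
[-0.68614585  0.3941357   3.88701516]
[205, 206, 207, 208, 209, 210, 211, 212, 213, 214, 215, 216, 217, 218, 219, 220, 221, 222, 223, 224, 225, 226, 227]
210 [ 54  56  80 154 148 145 104 136 157 103 106 109 107 109 108 107 107 107
 109 109 104 108 107]
211 [ 51  55  78 151 148 144  82  55  58  64  88 102 102 106 106 106 107 109
 108 107 107 107 106]
212 [ 54  52  63 152 149 146 124  95  77  52  50  59  64  93 108 106 106 109
 106 107 106 105 109]
213 [ 53  55  65 155 147 155 186 185 148  78  59  50  52  77 106 107 107 110
 108 107 107 107 108]
214 [ 56  55  63 150 153 175 181 125 127 126 104  73  52  69 107 107 108 109
 108 107 108 106 106]
215 [ 58  54  62 138 173 181 112 118 121 127 128 120  85  86 108 108 106 107
 108 105 108 107 107]
216 [114  99  90 162 111  99  95  74  90 126 129 140 140 124 111 110 106 104
 108 108 107 107 108]
217 [197 193 166 185 112  92  80  82 100 114 119 133 122 112 127 121 107 107
 108 107 106 108 105]
218 [
[... 680 characters left out ...]
03 103]
225 [156 140 131 116 132 154 153 140  99 108 101 132 119  79 102 125 117 105
 106 104 103 102 104]
226 [195 136 109 149 209 220 196 163 149 122 104 117  92  77 100 111 107 104
 104 103 104 102 102]
227 [127 115 149 197 223 184 224 228 224 166 122 112  71  80 101 103 104 102
 105 104 102 104 101]
228 [132 171 198 223 197 168 201 227 224 172 143 108  75  92 106 116 115 116
 113 105 101 102 105]
229 [206 228 227 202 228 228 227 230 222 194 179 116 104 118 122 153 152 154
 148 114 115 114 104]
230 [231 227 230 229 227 228 226 236 199 169 123 117 157 155 155 154 153 153
 154 154 155 151 114]
231 [226 206 237 233 227 224 214 190 156 121 121 154 158 155 156 154 154 153
 152 153 154 153 155]
```

Grip is on the knob head (20.1 mm, with the same 2 mm bias as on the vial). I pull out along tool +y.

```bash
python3 -m crank '[{"xyz":[0,0.1,0],"delta_rot":[0,0,0],"claw":0.95},{"xyz":[0,0.22,0],"delta_rot":[0,0,0],"claw":0.95},{"xyz":[0,0.36,0],"delta_rot":[0,0,0],"claw":0.95},{"xyz":[0,0.5,0],"delta_rot":[0,0,0],"claw":0.95},{"xyz":[0,0.64,0],"delta_rot":[0,0,0],"claw":0.95},{"xyz":[0,0.78,0],"delta_rot":[0,0,0],"claw":0.95},{"xyz":[0,0.9,0],"delta_rot":[0,0,0],"claw":0.95},{"xyz":[0,0.97,0],"delta_rot":[0,0,0],"claw":0.95},{"xyz":[0,0.97,0],"delta_rot":[0,0,0],"claw":0.95},{"xyz":[0,0.97,0],"delta_rot":[0,0,0],"claw":0.95},{"xyz":[0,0.97,0],"delta_rot":[0,0,0],"claw":0.95}]' 40; python3 - <<'E'
from h import *
s=r.get_state(); d=s["tcp_pos"]-np.array([.429,.194,.0524]); print("drawn mm",-(d[0]*.9962+d[1]*.0872)*1e3,d*1e3,s["contact_force"])
c=cam("scene"); cv2.imwrite("pics/pull.png",c["img"])
g=cv2.cvtColor(c["img"],6); print(list(range(195,223)))
np.set_printoptions(linewidth=220)
for y in range(212,236): print(y,g[y,195:223])
E
```

```text
time_s: 18.62
tcp_pos: [0.4007, 0.1917, 0.0525]
eef_rot: [-179.9, 0.0, -85.0]
contact_force: [8.1, -1.5, -1.2]
gripper_width: 0.0199
gripper_force: 40.0
drawn mm 28.353502950590713 [-28.25667053  -2.34183226   0.10184148] [ 8.122942   -1.49425272 -1.15724452]
[195, 196, 197, 198, 199, 200, 201, 202, 203, 204, 205, 206, 207, 208, 209, 210, 211, 212, 213, 214, 215, 216, 217, 218, 219, 220, 221, 222]
212 [ 55  56  54  54  52 100 152 151 148 123 166 147 176 178  90  76  60  53  59  55  55  61  63  91 110 106 109 110]
213 [ 54  56  55  56  55 101 161 149 147 168 190 129 168 136 158 136  91  79  72  58  56  51  52  81 108 107 108 108]
214 [ 56  63  52  55  56  75 163 148 149 189 214 206 146 127 162 161 162 148 123  88  87  81  55  72 106 107 108 106]
215 [ 53  50  50  53  55  71 157 146 147 180 199 195 177 177 179 163 162 161 162 163 163 152  86  86 110 106 106 109]
216 [ 50  50  50  49  59  53 153 149 149 165 195 194 195 198 229 173 163 154 155 158 147 139 139 125 110 107 107 107]
217 [ 51  52  51  52  55  52 152 148 147 169 193 195 196 193 185 181 125 120 120 144 139 137 122 112 127 123 
[... 1432 characters left out ...]
3 108 105 122 106 123 129 113 104 153 177 165 173 150 149 150 143 144 134 131 123  99 103 103 103 101 100 102]
231 [185 150 121 110 111 151 131 133 126 204 226 206 237 188 172 154 133 130 126 118 102 103 104 102 103 101 102 103]
232 [145 116 109 109 110 157 184 191 177 166 149 184 248 240 235 189 128 125 111 101 103 104 103 104 102 103 101 103]
233 [154 130 126 110 107 110 171 167 172 188 182 168 165 184 245 224 134 124 116 120 120 115 105 104 102 104 103 104]
234 [169 171 171 129 129 126 161 171 172 172 172 189 192 177 165 172 147 155 155 156 155 154 117 117 104 105 105 106]
235 [154 162 177 171 173 173 128 170 173 171 173 173 169 175 187 179 165 161 160 154 155 156 158 151 117 117 117 105]
```

The pointer line is still about 0.4 px short of the rider's line, which is roughly 1.2 mm. I pull that much more and hold.

```bash
python3 -m crank '[{"xyz":[0,0.04,0],"delta_rot":[0,0,0],"claw":0.95},{"xyz":[0,0.04,0],"delta_rot":[0,0,0],"claw":0.95},{"xyz":[0,0.04,0],"delta_rot":[0,0,0],"claw":0.95},{"xyz":[0,0.04,0],"delta_rot":[0,0,0],"claw":0.95},{"xyz":[0,0.04,0],"delta_rot":[0,0,0],"claw":0.95},{"xyz":[0,0.04,0],"delta_rot":[0,0,0],"claw":0.95},{"xyz":[0,0.04,0],"delta_rot":[0,0,0],"claw":0.95},{"xyz":[0,0.04,0],"delta_rot":[0,0,0],"claw":0.95},{"xyz":[0,0.04,0],"delta_rot":[0,0,0],"claw":0.95},{"xyz":[0,0.04,0],"delta_rot":[0,0,0],"claw":0.95},{"xyz":[0,0.04,0],"delta_rot":[0,0,0],"claw":0.95},{"xyz":[0,0.04,0],"delta_rot":[0,0,0],"claw":0.95},{"xyz":[0,0.04,0],"delta_rot":[0,0,0],"claw":0.95},{"xyz":[0,0.04,0],"delta_rot":[0,0,0],"claw":0.95}]' 40; python3 - <<'E'
from h import *
s=r.get_state(); d=s["tcp_pos"]-np.array([.429,.194,.0524]); print("drawn mm",-(d[0]*.9962+d[1]*.0872)*1e3,s["contact_force"])
g=cv2.cvtColor(cam("scene")["img"],6); print(list(range(203,220)))
for y in range(219,230): print(y,g[y,203:220])
E
```

```text
time_s: 20.42
tcp_pos: [0.3996, 0.1916, 0.0525]
eef_rot: [-179.9, 0.0, -85.0]
contact_force: [7.9, -2.5, -1.2]
gripper_width: 0.0202
gripper_force: 40.0
drawn mm 29.539258404135698 [ 7.85241352 -2.51395764 -1.18181233]
[203, 204, 205, 206, 207, 208, 209, 210, 211, 212, 213, 214, 215, 216, 217, 218, 219]
219 [156 196 186 126 124 127 127 124 124 143 139 131 113 103 108 142 145]
220 [183 183 121 124 128 127 127 124 138 139 131 106  95 106 118 109 129]
221 [105 109  86 107 125 129 129 138 138 132 100  97 112 117 124 146 146]
222 [ 85  99  74  81 108 124 137 136 122 103  99 119 118 107 129 149 148]
223 [113  95  91 107 101  97 116 112 102 107 119 117 125 146 146 149 148]
224 [127 127 124 143 138 119  88  97  88 117 112  99 120 137 135 140 140]
225 [129 125 139 138 131 109 115 130 101  94  91 104  98 124 116  79  99]
226 [131 141 140 134  99 101 142 143 125 109  98  81  73  86  91  76 101]
227 [139 139 124 103  99 132 146 118 145 151 146 108  77  77  70  78 101]
228 [136 116 111 113 131 144 125 108 129 149 147 112  96  81  77  92 104]
229 [115 110 132 150 149 130 150 149 148 148 148 134 129  97  90 104 103]
```

The blades now form one continuous line from (209,224) to (214,226), with line offsets of 144.4 and 144.35, so they are aligned. I hand in.

```bash
python3 -c "
from plant import job
print(job.close_job())"
```

```text
the job is handed in; nothing more can be done
None
```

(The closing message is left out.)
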